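Find the rocking corner of a microscope base plate and press its shim flush

TASK

One corner of the bare microscope base plate rocks. With a fingertip, press down on the plate's corners one at a time to find the one that dips, then press the brass shim pad beside that corner down flush with the plate and let go. Leave the other three shims standing, and do not pick up, shift or knock over the plate or anything around it.

Things in the scene. Friction and masses are not known exactly. Their poses are not given: they have to be found in the camera images.
- base_plate: Loose aluminium microscope base plate, 190 (x) by 170 (y) by 8 mm, about 0.9 kg, level on four black 44 mm square feet, one under each window. Origin: centre of its underside, 14 mm above the table (top face at 22 mm); z up, x roughly away from the robot, y left, turned up to 0.5 rad. A brass shim pad stands in a 36 mm square window near each corner. One corner, not told by looking, rocks.
- corner_near_left (a point): Point on the plate's top face at its near left corner (plate x -83, y 73 mm), 12 mm in from both edges, bare metal: the place to press that corner. If it is the rocking one (a different one each time), 5 to 8 N tips the plate down by about 6 mm here, and it springs back when let go; a firm corner gives less than 1.5 mm.
- corner_near_right (a point): Point on the plate's top face at its near right corner (plate x -83, y -73 mm), 12 mm in from both edges, bare metal: the place to press that corner. If it is the rocking one (a different one each time), 5 to 8 N tips the plate down by about 6 mm here, and it springs back when let go; a firm corner gives less than 1.5 mm.
- corner_far_left (a point): Point on the plate's top face at its far left corner (plate x 83, y 73 mm), 12 mm in from both edges, bare metal: the place to press that corner. If it is the rocking one (a different one each time), 5 to 8 N tips the plate down by about 6 mm here, and it springs back when let go; a firm corner gives less than 1.5 mm.
- corner_far_right (a point): Point on the plate's top face at its far right corner (plate x 83, y -73 mm), 12 mm in from both edges, bare metal: the place to press that corner. If it is the rocking one (a different one each time), 5 to 8 N tips the plate down by about 6 mm here, and it springs back when let go; a firm corner gives less than 1.5 mm.
- window_near_left (a point): Centre of the window at the near left corner (plate x -56, y 46 mm), at the height of the plate's top face. The shim pad of that corner is centred here: brass, 28 mm square, sides along the plate's, its flat top standing 6 mm above the plate's top face until pressed. Moves with the plate.
- window_near_right (a point): Centre of the window at the near right corner (plate x -56, y -46 mm), at the height of the plate's top face. The shim pad of that corner is centred here: brass, 28 mm square, sides along the plate's, its flat top standing 6 mm above the plate's top face until pressed. Moves with the plate.
- window_far_left (a point): Centre of the window at the far left corner (plate x 56, y 46 mm), at the height of the plate's top face. The shim pad of that corner is centred here: brass, 28 mm square, sides along the plate's, its flat top standing 6 mm above the plate's top face until pressed. Moves with the plate.
- window_far_right (a point): Centre of the window at the far right corner (plate x 56, y -46 mm), at the height of the plate's top face. The shim pad of that corner is centred here: brass, 28 mm square, sides along the plate's, its flat top standing 6 mm above the plate's top face until pressed. Moves with the plate.
- shim_a (a joint): How far the shim pad of the rocking corner, whichever corner that is this time, has been pressed down, in m: 0 as it stands 6 mm proud, 0.006 flush with the plate, 0.007 fully down (1 mm below flush). Takes about 11 to 13 N, stays where it is left, and wedges that foot firm.
- shim_b (a joint): The same for the shim pad of one of the three firm corners (which one is not told): to be left standing, at 0. It gives way at about 11 N.
- shim_c (a joint): The same for the shim pad of one of the three firm corners (which one is not told): to be left standing, at 0. It gives way at about 11 N.
- shim_d (a joint): The same for the shim pad of one of the three firm corners (which one is not told): to be left standing, at 0. It gives way at about 11 N.
- objective: Microscope objective, steel and brass, tapered nose up, 33 mm across, 45 mm tall, standing loose on the middle of the plate. Origin at its underside. A bystander.
- cup: Empty white paper cup, 70 mm across, 75 mm tall, on the table left of the plate. Origin at its underside. A bystander.
- vial: Small capped sample jar, 26 mm across, 60 mm tall, on the table right of the plate. Origin at its underside. A bystander.
- slide_box: Closed grey slide box, 100 by 80 by 32 mm, on the table right of the plate. Origin at its underside. A bystander.

How it is judged:
By the outcome, as a careful person would: the job done as asked, in the order asked, and still so for the second after the job is handed in, with the robot touching nothing.
It also fails if it takes over 51 s, if anything falls off the work surface, if the arm or the gripper's body presses on something with over 40 N, if the wrist force passes 120 N, or if a joint passes its speed limit or range.

ROBOT

A 7-joint arm with a two-finger parallel gripper is mounted at the origin on the work surface. World frame = base frame: x ahead of the robot, y to its left, z up, the work surface at z = 0. Lengths are in m, angles in rad, forces in N, time in s.
With the tool pointing down it reaches from about 0.4 to 0.85 m from the base axis. Payload 4.4 kg.
Tool frame: the origin (TCP) lies on the centre line of the jaws, within the pads' length; the fingertips stand 22 mm ahead of it and the grasp point (between the pads) lies 3 mm ahead of it; z points along the fingers, y is the line along which they close (so a half turn about z gives the same grasp; the last joint's range is limited). The gripper opens to 94 mm and grips with 3 to 60 N. Pads are 16 mm wide; open, the fingers measure 119 mm over their backs; the gripper's body (75 mm by 177 mm) begins 78 mm behind the grasp point.
Start: joints at [-1.354, 0.628, 0.038, 1.517, -0.027, 0.996, -0.02], TCP at [0.181, 0.624, 0.227] pointing down, gripper open.
Joint ranges: [-3.06, 3.06], [-0.37, 2.12], [-1.25, 1.32], [0.18, 2.47], [-1.1, 4.24], [0.23, 1.98], [-2.94, 2.94]. Speed limits (rad/s): [2.57, 2.57, 3.14, 3.14, 3.14, 3.14, 3.14].

INTERFACE

Orientations are given as a unit quaternion [x, y, z, w].
In Python, from rig import manip, cams gives the robot as it stands.
- The arm moves only by the tool arm_command, never from a script. Its argument "commands" is a list of rows, each a list of 7 numbers: the turn, a rotation vector about the world's x, y, z as a fraction of full scale, then the shift along the world's x, y, z as a fraction of full scale, then the closure, from -1 (fully open) to 1 (shut). A call has 1 to 12 rows; each row is the pose to reach, as a shift and turn from the pose commanded when the call began; what a row does not reach only later rows make up. Full scale, the value 1, is 60 cm for a shift and pi/4 rad for a turn. A row lasts 1/10 s, in which the tool goes at most 50 mm and 8.59 degrees, less where a joint would pass 70% of its speed; a pose out of reach is approached as far as the arm can. A call with a number of a shift or a turn outside -1 to 1 is refused whole. A call with a gripper value outside its range is refused whole. The fingers move at their own pace and stop on an object; "newtons" is the grip in N (left out, the last holds). Time passes only in rows, so rows that repeat a pose let the fingers close. It gives the time, the measured TCP pose, the force, the opening and the grip force at its end, in the units of the state.
- manip.read_state(): the state, without advancing time (a new reading comes with each control period).
- cams.read_camera(name): name is "scene" or "side" or "wrist"; returns a dict with "frame" (480x640x3 uint8, red, green, blue), "range_z" (480x640 float32, m along the optical axis (not along the pixel's ray), 0 where there is no reading), "fx", "fy", "cx", "cy" (pixels), "T" (4x4, takes a point from camera to world coordinates). Camera axes: x right, y up, looking along -z (the intrinsics and any distortion apply to the point x, -y, -z); pixel columns grow to the right and rows downward; lengths in m; the calibration is good to about 2 mm. A picture is of the moment at which its call begins.
- manip.hand_in(): hands the job in; it is judged then, once.
The state is a dict: "t": time; "joint_positions": joint angles; "qvel": joint speeds; "tau": joint torques, N m; "eef_pos": TCP position; "orientation": TCP orientation; "wrist_force": force on the tool from outside, world axes, zero at the start; "wrist_torque": the same for the moment, N m; "gripper_width": finger opening in m; "grip_force": force on a finger pad.
Only numpy, scipy, OpenCV 4.12 (cv2) and the standard library are available. Lean on these libraries where they do the work, as an engineer would, in place of code of your own. Each camera call takes 0.05 s, during which the arm holds its last target. There are 200 camera calls.

## Working session

There is one attempt and no reset: what is moved stays moved. The work goes in short steps, Python scripts to look and compute and a tool call to move; the robot and the scene stay as the last step left them, time stands still between calls to the robot, and variables do not carry over. Pictures are saved under pics/ and viewed, at most 10 in all, crops included, and the job is handed in when it is done.

Besides the shell and the picture viewer there is one more tool, called after "Call:" as name([rows], argument=value, ...), one row to a line, values as JSON. arm_command: Moves the arm, as the interface text tells. Shift numbers are shares of 60 cm and turn numbers shares of pi/4 rad, none past 1 either way. Its arguments: {"type":"object","properties":{"commands":{"type":"array","items":{"type":"array","items":{"type":"number"}}},"newtons":{"type":"number"}},"required":["commands"]}

```bash
mkdir -p pics; python3 - <<'E'
from rig import manip,cams
import cv2,numpy as np
s=manip.read_state(); print({k:np.round(v,3).tolist() for k,v in s.items()})
for n in ["scene","side"]:
    c=cams.read_camera(n); cv2.imwrite(f"pics/{n}0.png",c["frame"][:,:,::-1]); np.savez(f"pics/{n}0.npz",**{k:v for k,v in c.items()})
    print(n,c["fx"],c["cx"],c["cy"],np.round(c["T"],3).tolist(),[k for k in c])
E
```

```text
{'t': 0.0, 'joint_positions': [-1.354, 0.629, 0.038, 1.518, -0.027, 0.996, -0.02], 'qvel': [-0.002, -0.001, 0.0, -0.001, 0.0, -0.0, 0.001], 'tau': [0.0, -54.972, 1.144, -18.664, -0.052, 0.024, 0.0], 'eef_pos': [0.181, 0.624, 0.227], 'orientation': [0.141, 0.99, -0.001, -0.0], 'wrist_force': [1.228, 0.012, 0.214], 'wrist_torque': [-0.041, 0.013, 0.0], 'grip_force': 0.0, 'gripper_width': 0.094}
scene 582.4340051946897 310.46899096070536 238.89728525014226 [[-0.062, -0.734, 0.677, 1.114], [0.998, -0.038, 0.05, 0.062], [-0.011, 0.678, 0.735, 0.672], [0.0, 0.0, 0.0, 1.0]] ['frame', 'range_z', 'fx', 'fy', 'cx', 'cy', 'T']
side 514.6543851475412 314.24188370694964 236.33429005706196 [[-0.993, 0.077, -0.086, 0.498], [-0.115, -0.686, 0.718, 0.56], [-0.004, 0.724, 0.69, 0.565], [0.0, 0.0, 0.0, 1.0]] ['frame', 'range_z', 'fx', 'fy', 'cx', 'cy', 'T']
```

View pics/scene0.png

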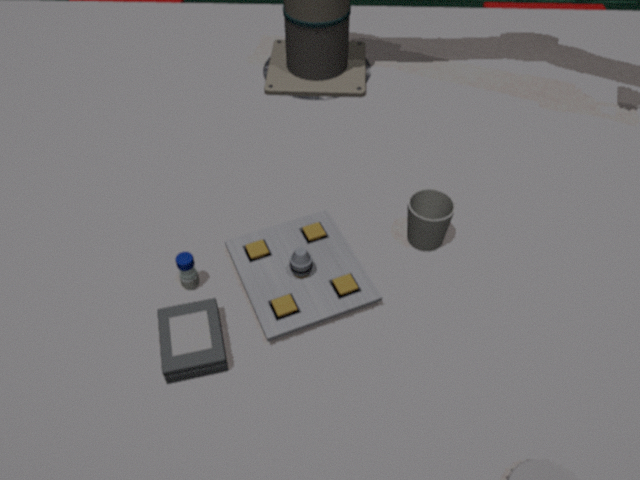

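The scene picture shows the plate with its corners at about (226,241), (327,213), (381,297) and (269,333). The shims are at (258,249), (314,232), (345,285) and (284,306), with the objective between them at (301,262).

```bash
cat > h.py <<'E'
import numpy as np,cv2
def ray(c,u,v,z):
    d=c["T"][:3,:3]@np.array([(u-c["cx"])/c["fx"],-(v-c["cy"])/c["fy"],-1]); o=c["T"][:3,3]
    return o+d*(z-o[2])/d[2]
def shims(c,z=.028):
    hsv=cv2.cvtColor(c["frame"],cv2.COLOR_RGB2HSV)
    m=cv2.inRange(hsv,(15,110,70),(35,255,255))
    n,l,st,ce=cv2.connectedComponentsWithStats(m)
    return [(st[i,4],ce[i].round(1),ray(c,*ce[i],z).round(4)) for i in range(1,n) if st[i,4]>60]
# plate frame layout: near/far x, left/right y
def fit(P):
    P=np.array(P)[:,:2]; c=P.mean(0); Q=P[np.argsort(P[:,0])]
    near=Q[:2][np.argsort(-Q[:2,1])]; far=Q[2:][np.argsort(-Q[2:,1])]
    P=np.r_[near,far]; L=np.array([[-56,46],[-56,-46],[56,46],[56,-46]])/1e3
    D=P-P.mean(0); th=np.arctan2((L[:,0]*D[:,1]-L[:,1]*D[:,0]).sum(),(L*D).sum())
    R=np.array([[np.cos(th),-np.sin(th)],[np.sin(th),np.cos(th)]])
    return P.mean(0),th,np.abs(L@R.T+P.mean(0)-P).max(),R
E
python3 - <<'E'
from h import *
for n in ["scene","side"]:
    c=dict(np.load(f"pics/{n}0.npz")); S=shims(c)
    for s in S: print(n,s)
    if len(S)==4:
        o,th,e,R=fit([s[2] for s in S]); print(o,th,e)
        C=np.array([[-83,73],[-83,-73],[83,73],[83,-73],[-56,46],[-56,-46],[56,46],[56,-46]])/1e3
        print((C@R.T+o).round(4))
E
```

```text
scene (np.int32(243), array([313.7, 231.2]), array([0.5051, 0.0221, 0.028 ]))
scene (np.int32(267), array([256.8, 249.1]), array([ 0.5458, -0.06  ,  0.028 ]))
scene (np.int32(312), array([344.8, 284.2]), array([0.605 , 0.0716, 0.028 ]))
scene (np.int32(347), array([283.8, 305.1]), array([ 0.6458, -0.0106,  0.028 ]))
[0.575425 0.005775] 0.45985636459379037 0.00030023398886762365
[[ 0.4686  0.0344]
 [ 0.5334 -0.0965]
 [ 0.6174  0.108 ]
 [ 0.6822 -0.0228]
 [ 0.5048  0.0221]
 [ 0.5457 -0.0603]
 [ 0.6052  0.0719]
 [ 0.646  -0.0106]]
side (np.int32(188), array([331.2, 212.3]), array([ 0.544, -0.057,  0.028]))
side (np.int32(214), array([263.7, 228.5]), array([ 0.6438, -0.0076,  0.028 ]))
side (np.int32(237), array([353.7, 250.7]), array([0.5034, 0.0251, 0.028 ]))
```

View pics/side0.png

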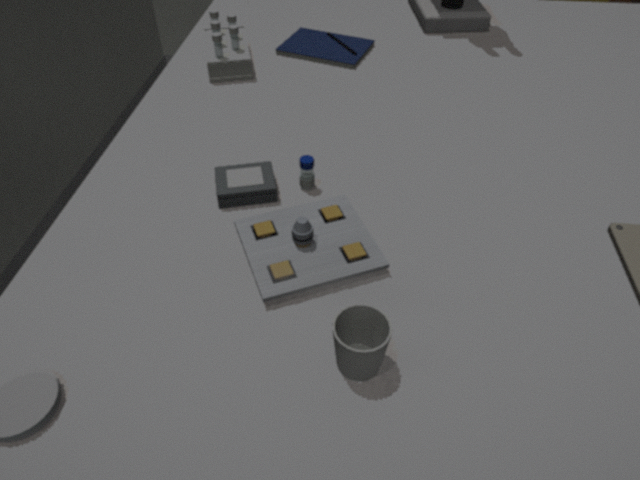

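The side picture shows the same layout, with the cup at (361,340) on the left and the jar at (307,170) and slide box at (246,183) on the right. The two cameras agree to about 3 mm. I'll go above the far left corner with the fingers shut and turned along the plate.

Call:
arm_command([
  [0, 0, -1, 0.726, -0.857, -0.1, 1],
  [0, 0, -1, 0.726, -0.857, -0.1, 1],
  [0, 0, -1, 0.726, -0.857, -0.1, 1],
  [0, 0, -1, 0.726, -0.857, -0.1, 1],
  [0, 0, -1, 0.726, -0.857, -0.1, 1],
  [0, 0, -1, 0.726, -0.857, -0.1, 1],
  [0, 0, -1, 0.726, -0.857, -0.1, 1],
  [0, 0, -1, 0.726, -0.857, -0.1, 1],
  [0, 0, -1, 0.726, -0.857, -0.1, 1],
  [0, 0, -1, 0.726, -0.857, -0.1, 1],
  [0, 0, -1, 0.726, -0.857, -0.1, 1],
  [0, 0, -1, 0.726, -0.857, -0.1, 1],
], newtons=10)

```text
t: 1.3
eef_pos: [0.5685, 0.1665, 0.1738]
orientation: [0.509, 0.861, -0.0, -0.0]
wrist_force: [0.7, -0.1, -0.5]
gripper_width: 0.0019
grip_force: 0.0
```

Call:
arm_command([
  [0, 0, -0.054, 0.08, -0.095, -0.08, 1],
  [0, 0, -0.054, 0.08, -0.095, -0.12, 1],
  [0, 0, -0.054, 0.08, -0.095, -0.12, 1],
  [0, 0, -0.054, 0.08, -0.095, -0.12, 1],
])

```text
t: 1.7
eef_pos: [0.6145, 0.1104, 0.1007]
orientation: [0.528, 0.849, -0.001, -0.001]
wrist_force: [-0.5, 1.1, 0.5]
gripper_width: 0.0006
grip_force: 0.0
```

```bash
python3 - <<'E'
from rig import manip,cams
from h import *
s=manip.read_state(); print(s["eef_pos"],s["orientation"],s["wrist_force"],s["t"])
c=cams.read_camera("wrist"); cv2.imwrite("pics/w1.png",c["frame"][:,:,::-1])
for q in shims(c): print(q)
t=np.r_[s["eef_pos"],1]; t[2]=0.022; p=np.linalg.inv(c["T"])@t
print("tcp on plate px",c["cx"]-c["fx"]*p[0]/p[2],c["cy"]+c["fy"]*p[1]/p[2])
E
```

```text
[0.61450032 0.11041534 0.10065613] [ 0.52788293  0.84931503 -0.00124021 -0.00143421] [-0.53324653  1.11320796  0.459182  ] 1.7
(np.int32(1999), array([105. , 300.9]), array([0.5027, 0.0244, 0.028 ]))
(np.int32(1271), array([277.8, 297.6]), array([0.598 , 0.0741, 0.028 ]))
(np.int32(406), array([318.8, 384.8]), array([0.6476, 0.0303, 0.028 ]))
(np.int32(379), array([333.8, 385.3]), array([0.6566, 0.0344, 0.028 ]))
(np.int32(1644), array([123.6, 425.3]), array([ 0.5431, -0.0563,  0.028 ]))
(np.int32(72), array([357.2, 444.7]), array([6.915e-01, 3.000e-04, 2.800e-02]))
(np.int32(84), array([427.7, 444.4]), array([0.7344, 0.0219, 0.028 ]))
(np.int32(190), array([256.4, 453.6]), array([ 0.6327, -0.0371,  0.028 ]))
tcp on plate px 327.64725287336967 255.70013467485637
```

View pics/w1.png

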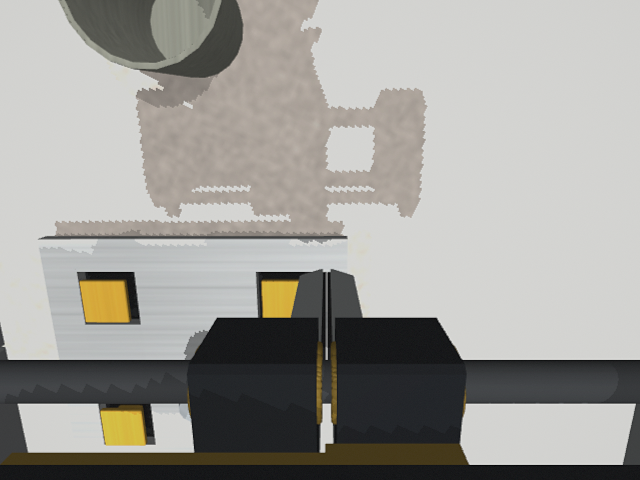

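The wrist picture shows the plate's left edge along row 238, its far left corner at (347,238), and the shut fingertips at (327,270). The fingers are square to the plate and over the corner, so I'll go down.

Call:
arm_command([
  [0, 0, 0, 0.002, 0, -0.05, 1],
  [0, 0, 0, 0.002, 0, -0.085, 1],
  [0, 0, 0, 0.002, 0, -0.09, 1],
  [0, 0, 0, 0.002, 0, -0.09, 1],
])

```text
t: 2.15
eef_pos: [0.6168, 0.1131, 0.0495]
orientation: [0.526, 0.85, 0.001, 0.0]
wrist_force: [0.5, -0.4, 0.3]
gripper_width: 0.0005
grip_force: 0.0
```

Call:
arm_command([
  [0, 0, 0, 0, 0, -0.003, 1],
  [0, 0, 0, 0, 0, -0.005, 1],
  [0, 0, 0, 0, 0, -0.005, 1],
])

```text
t: 2.45
eef_pos: [0.6173, 0.1114, 0.0461]
orientation: [0.527, 0.85, 0.0, 0.0]
wrist_force: [-1.0, -0.9, 0.2]
gripper_width: 0.0005
grip_force: 0.0
```

Call:
arm_command([
  [0, 0, 0, 0, 0, -0.003, 1],
  [0, 0, 0, 0, 0, -0.003, 1],
])

```text
t: 2.65
eef_pos: [0.6174, 0.1113, 0.0442]
orientation: [0.527, 0.85, 0.0, 0.0]
wrist_force: [-1.4, 0.5, 6.4]
gripper_width: 0.0006
grip_force: 3.0
```

Call:
arm_command([
  [0, 0, 0, 0, 0, -0.003, 1],
  [0, 0, 0, 0, 0, -0.003, 1],
])

```text
t: 2.85
eef_pos: [0.6174, 0.1114, 0.0428]
orientation: [0.527, 0.85, 0.001, 0.0]
wrist_force: [-1.6, -0.3, 8.2]
gripper_width: 0.0007
grip_force: 4.2
```

Call:
arm_command([
  [0, 0, 0, 0, 0, -0.003, 1],
  [0, 0, 0, 0, 0, -0.003, 1],
])

```text
t: 3.05
eef_pos: [0.6175, 0.1115, 0.0411]
orientation: [0.527, 0.85, 0.001, 0.0]
wrist_force: [-2.3, -0.4, 9.5]
gripper_width: 0.0005
grip_force: 4.6
```

Call:
arm_command([
  [0, 0, 0, 0, 0, -0.003, 1],
  [0, 0, 0, 0, 0, -0.003, 1],
])

```text
t: 3.25
eef_pos: [0.6175, 0.1116, 0.0396]
orientation: [0.527, 0.85, 0.001, 0.0]
wrist_force: [-2.4, 0.6, 10.9]
gripper_width: 0.0007
grip_force: 5.3
```

```bash
python3 - <<'E'
from rig import manip,cams
from h import *
a=dict(np.load("pics/scene0.npz")); c=cams.read_camera("scene")
cv2.imwrite("pics/s1.png",cv2.resize(np.hstack([a["frame"][195:345,210:400],c["frame"][195:345,210:400]])[:,:,::-1],None,fx=2.1,fy=2.1,interpolation=cv2.INTER_CUBIC))
for q in shims(c): print(q)
E
```

```text
(np.int32(259), array([313.6, 231.2]), array([0.505, 0.022, 0.028]))
(np.int32(292), array([256.7, 248.6]), array([ 0.5449, -0.0603,  0.028 ]))
(np.int32(319), array([344.6, 284.3]), array([0.6053, 0.0714, 0.028 ]))
(np.int32(369), array([283.8, 305.2]), array([ 0.6458, -0.0106,  0.028 ]))
```

View pics/s1.png

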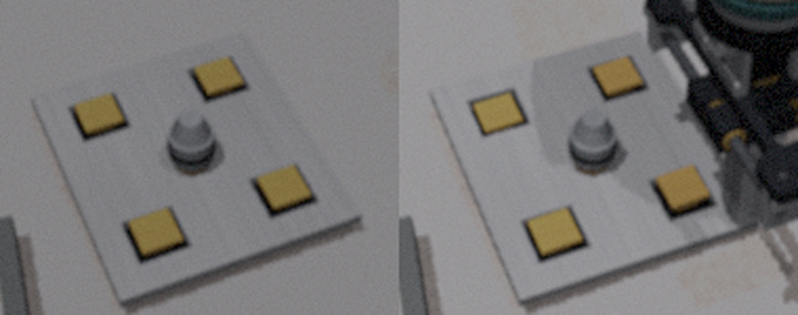

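The left half was taken before the press and the right half during it. The plate's near right corner has lifted from about (32,100) to (432,92), while the far left gave about 4.6 mm under the finger. So the far left corner rocks. I'll let go and check that it springs back.

Call:
arm_command([
  [0, 0, 0, 0, 0, 0.01, 1],
  [0, 0, 0, 0, 0, 0.025, 1],
  [0, 0, 0, 0, 0, 0.05, 1],
  [0, 0, 0, 0, 0, 0.05, 1],
])

```text
t: 3.7
eef_pos: [0.6184, 0.1113, 0.0703]
orientation: [0.527, 0.85, 0.001, 0.001]
wrist_force: [0.8, -0.1, 1.0]
gripper_width: 0.0004
grip_force: 0.0
```

```bash
python3 - <<'E'
from rig import manip,cams
from h import *
c=cams.read_camera("scene"); a=dict(np.load("pics/scene0.npz"))
for q in shims(c): print(q)
for n,d in (("before",a),("now",c)):
    print(n,[round(float(np.median(d["range_z"][v-2:v+3,u-2:u+3])),4) for u,v in((238,244),(257,249),(284,305),(268,322),(345,284))])
s=manip.read_state(); print(s["eef_pos"],s["wrist_force"],s["t"])
E
```

```text
(np.int32(256), array([313.7, 231.2]), array([0.5051, 0.022 , 0.028 ]))
(np.int32(275), array([256.7, 249.4]), array([ 0.5465, -0.0601,  0.028 ]))
(np.int32(327), array([344.8, 284.2]), array([0.6051, 0.0716, 0.028 ]))
(np.int32(356), array([283.9, 305.4]), array([ 0.6462, -0.0104,  0.028 ]))
before [0.8783, 0.8621, 0.7921, 0.7798, 0.8161]
now [0.8768, 0.8622, 0.793, 0.7806, 0.8153]
[0.61777317 0.11131186 0.06931521] [ 0.75059877 -0.44925603  0.72213794] 3.75
```

It sprang back. Now I'll go over the far left shim.

Call:
arm_command([
  [0, 0, 0, -0.023, -0.062, 0, 1],
  [0, 0, 0, -0.023, -0.062, 0, 1],
  [0, 0, 0, -0.023, -0.062, -0.01, 1],
  [0, 0, 0, -0.023, -0.062, -0.025, 1],
  [0, 0, 0, -0.023, -0.062, -0.025, 1],
])

```text
t: 4.25
eef_pos: [0.602, 0.0753, 0.0512]
orientation: [0.527, 0.85, -0.001, -0.001]
wrist_force: [0.3, 0.2, 0.5]
gripper_width: 0.0006
grip_force: 0.0
```

```bash
python3 - <<'E'
from rig import manip,cams
from h import *
A=[]
for n in("side","scene"):
    c=cams.read_camera(n); u0,v0=((230,200) if n=="side" else (270,215))
    A.append(cv2.resize(c["frame"][v0:v0+100,u0:u0+130],None,fx=3,fy=3,interpolation=cv2.INTER_CUBIC))
cv2.imwrite("pics/a2.png",np.hstack(A)[:,:,::-1])
s=manip.read_state(); print(s["eef_pos"],s["wrist_force"],s["t"])
E
```

```text
[0.60272047 0.07496048 0.05225108] [-0.53921735 -0.05849478  0.07969443] 4.35
```

View pics/a2.png

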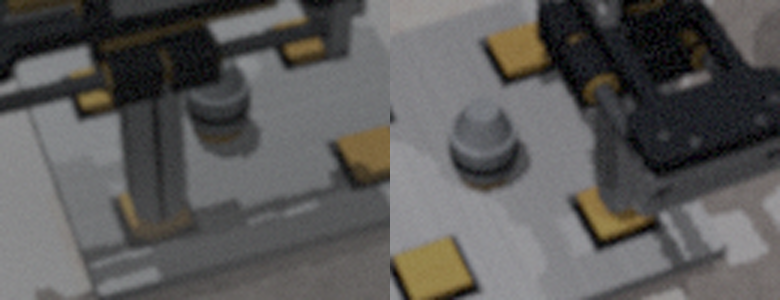

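The fingertip stands on the far left shim, at (157,218) in the side crop and about (620,205) in the scene crop. It is 2 or 3 mm toward the robot and to the left. I'll nudge it and press.

Call:
arm_command([
  [0, 0, 0, 0.004, -0.003, 0.003, 1],
  [0, 0, 0, 0.004, -0.003, 0, 1],
  [0, 0, 0, 0.004, -0.003, -0.004, 1],
  [0, 0, 0, 0.004, -0.003, -0.004, 1],
])

```text
t: 4.75
eef_pos: [0.6054, 0.0722, 0.0505]
orientation: [0.527, 0.85, -0.0, -0.0]
wrist_force: [-0.3, 0.9, -0.1]
gripper_width: 0.0005
grip_force: 0.0
```

Call:
arm_command([
  [0, 0, 0, 0, 0, -0.003, 1],
  [0, 0, 0, 0, 0, -0.006, 1],
  [0, 0, 0, 0, 0, -0.006, 1],
])

```text
t: 5.05
eef_pos: [0.6055, 0.0723, 0.048]
orientation: [0.527, 0.85, 0.0, 0.0]
wrist_force: [-1.0, 0.9, 8.3]
gripper_width: 0.0006
grip_force: 3.7
```

Call:
arm_command([
  [0, 0, 0, 0, 0, -0.003, 1],
  [0, 0, 0, 0, 0, -0.005, 1],
  [0, 0, 0, 0, 0, -0.005, 1],
])

```text
t: 5.35
eef_pos: [0.6055, 0.0722, 0.0453]
orientation: [0.527, 0.85, 0.0, 0.0]
wrist_force: [-2.7, -0.5, 8.9]
gripper_width: 0.0005
grip_force: 4.6
```

Call:
arm_command([
  [0, 0, 0, 0, 0, -0.003, 1],
  [0, 0, 0, 0, 0, -0.005, 1],
  [0, 0, 0, 0, 0, -0.005, 1],
])

```text
t: 5.65
eef_pos: [0.6056, 0.0722, 0.0432]
orientation: [0.527, 0.85, 0.0, 0.0]
wrist_force: [-4.6, -0.6, 15.8]
gripper_width: 0.0005
grip_force: 8.0
```

Call:
arm_command([
  [0, 0, 0, 0, 0, -0.003, 1],
  [0, 0, 0, 0, 0, -0.004, 1],
  [0, 0, 0, 0, 0, -0.004, 1],
])

```text
t: 5.95
eef_pos: [0.6057, 0.0722, 0.043]
orientation: [0.527, 0.85, 0.001, 0.0]
wrist_force: [-8.6, -0.1, 32.8]
gripper_width: 0.0002
grip_force: 16.0
```

It hit the stop at tip height 21 mm, which is fully down. I'll release, rise and check.

Call:
arm_command([
  [0, 0, 0, 0, 0, 0.01, 1],
  [0, 0, 0, 0, 0, 0.06, 1],
  [0, 0, 0, 0, 0, 0.15, 1],
  [0, 0, 0, 0, 0, 0.2, 1],
  [0, 0, 0, 0, 0, 0.2, 1],
])

```text
t: 6.45
eef_pos: [0.6089, 0.0724, 0.1637]
orientation: [0.527, 0.85, 0.003, 0.004]
wrist_force: [1.1, 0.2, 0.0]
gripper_width: 0.0006
grip_force: 0.0
```

Call:
arm_command([
  [0, 0, 0, -0.2, 0.4, 0.05, 1],
  [0, 0, 0, -0.2, 0.4, 0.05, 1],
  [0, 0, 0, -0.2, 0.4, 0.05, 1],
  [0, 0, 0, -0.2, 0.4, 0.05, 1],
  [0, 0, 0, -0.2, 0.4, 0.05, 1],
  [0, 0, 0, -0.2, 0.4, 0.05, 1],
  [0, 0, 0, -0.2, 0.4, 0.05, 1],
])

```text
t: 7.15
eef_pos: [0.4826, 0.3164, 0.1878]
orientation: [0.524, 0.852, 0.0, -0.001]
wrist_force: [0.0, 0.2, -0.7]
gripper_width: 0.0007
grip_force: 0.0
```

```bash
python3 - <<'E'
from rig import manip,cams
from h import *
a=dict(np.load("pics/scene0.npz")); c=cams.read_camera("scene")
cv2.imwrite("pics/s3.png",cv2.resize(np.hstack([a["frame"][195:345,210:400],c["frame"][195:345,210:400]])[:,:,::-1],None,fx=2.1,fy=2.1,interpolation=cv2.INTER_CUBIC))
for q in shims(c): print(q)
s=manip.read_state(); print(s["eef_pos"],s["wrist_force"],s["t"])
E
```

```text
(np.int32(248), array([313.7, 231.2]), array([0.5051, 0.0221, 0.028 ]))
(np.int32(266), array([256.7, 249.1]), array([ 0.5459, -0.0602,  0.028 ]))
(np.int32(328), array([344.7, 286.5]), array([0.6093, 0.0715, 0.028 ]))
(np.int32(346), array([283.9, 305.2]), array([ 0.6458, -0.0104,  0.028 ]))
[0.48420761 0.31329913 0.18778269] [-0.30015958  0.53837959  0.63195854] 7.2
```

View pics/s3.png

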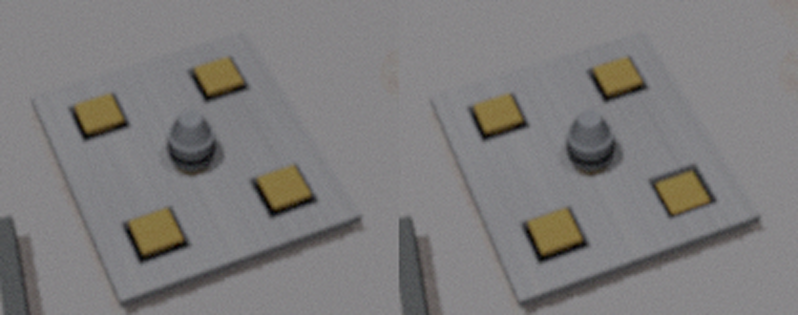

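After the press, the far left shim at (683,190) sits level with the plate. The other three shims, the plate and the objective have not moved.

```bash
python3 -c "
from rig import manip
print(manip.hand_in())"
```

```text
the job is handed in; nothing more can be done
None
```

The far left corner rocked: it was the first I pressed, it gave about 4.6 mm and sprang back, so I left the other three unpressed. I pressed its shim down to its stop, at or just below flush; the final picture shows the other three shims still standing and the plate and objective unmoved, and the job is handed in.

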